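# Reset the range dial of a test box to four clicks

### The arm

A 6-joint arm with a two-finger parallel gripper is mounted at the origin on the work surface. World frame = base frame: x ahead of the robot, y to its left, z up, the work surface at z = 0. Lengths are in m, angles in rad, forces in N, time in s.
With the tool pointing down it reaches from about 0.325 to 1 m from the base axis. Payload 5.1 kg.
Tool frame: the origin (TCP) lies midway between the tips of the shut fingers; the grasp point (between the pads) lies 19 mm behind it (r.pinch_z is the distance from the TCP to the grasp point, in m); z points along the fingers, y is the direction in which the jaws open and shut (so a half turn about z gives the same grasp; the last joint's range is limited). The gripper opens to 85 mm and grips with 20 to 120 N. Pads are 22 mm wide; open, the fingers measure 114 mm over their backs; the gripper's body (76 mm by 85 mm) begins 54 mm behind the grasp point. The pads swing forward as they close: fully open they stand 13 mm farther back than shut.
Start: joints at [-1.209, 0.124, 1.65, -0, 1.367, -0.083], TCP at [0.28, -0.587, 0.231] pointing down, gripper open.
Joint ranges: [-2.61, 2.61], [-1.02, 2.33], [0.03, 2.71], [-1.35, 4.49], [0.32, 2.68], [-2.91, 2.91]. Speed limits (rad/s): [2.57, 2.57, 3.14, 3.14, 3.14, 3.14].

### API

Orientations are given as a unit quaternion [w, x, y, z].
In Python, from rig import r, cams, order gives the robot as it stands. The module is installed in compiled form; this text tells all that it offers.
- The arm moves only by the tool carry_out, never from a script. Its argument "plan" is a list of rows, each a list of 5 numbers: the closure, from 0 (fully open) to 1 (shut), then the shift along the tool's x, y, z in units of 0.2 m (1.0 is 0.2 m), then the turn about the tool's z in units of 360 degrees (1.0 is 360 degrees). A call has 1 to 20 rows; each row is the pose to reach, as a shift and turn from the pose measured when the call began, along the tool's axes at that moment, turning the shorter way round; what a row does not reach only later rows make up. A row lasts 1/8 s, in which the tool goes at most 62.5 mm and 10.7 degrees, less where a joint would pass 70% of its speed; a pose out of reach is approached as far as the arm can. A call with a number of a shift or a turn outside -1 to 1 is refused whole. A call with a gripper value outside its range is refused whole. The fingers move at their own pace and stop on an object; the grip force is fixed at half the most. Time passes only in rows, so rows that repeat a pose let the fingers close. It gives the time, the measured TCP pose, the force and the opening at its end, in the units of the state.
- r.get_state(): the state, without advancing time (a new reading comes with each control period).
- cams.get_image(name): name is "side" or "top"; returns a dict with "frame" (384x512x3 uint8, red, green, blue), "fx", "fy", "cx", "cy" (pixels), "k1" (the pictures are not rectified: a ray, as slopes to the right and down, at radius r is drawn at 1 + k1 r^2 times it, then the intrinsics apply), "rvec" (rotation vector, rad) and "tvec" (3), from world to camera coordinates, as OpenCV has them. Camera axes: x right, y down, z forward; pixel columns grow to the right and rows downward; lengths in m; the calibration is good to about 2 mm. A picture is of the moment at which its call begins. There is no depth.
- order.sign_off(): hands the job in, once; it reports no verdict.
The state is a dict: "t": time; "joints": joint angles; "joint_velocities": joint speeds; "joint_efforts": joint torques, N m; "position": TCP position; "eef_rot": TCP orientation; "contact_force": force on the tool from outside, world axes, zero at the start; "ft_torque": the same for the moment, N m; "opening": finger opening in m.
Only numpy, scipy, OpenCV 4.12 (cv2) and the standard library are available. Lean on these libraries where they do the work, as an engineer would, in place of code of your own. Each camera call takes 0.05 s, during which the arm holds its last target.

### The job

Lift the white hood off the test box by its knob and set it down gently, upright and centred, on the black fixture plate. Then turn the dial that was under it back (anticlockwise) all the way to its end stop, and from there exactly four clicks clockwise, and let go. Do not touch the red rocker switch, and leave the load cell, the column stand and the copper shims where they are.

Things in the scene. Friction and masses are not known exactly. Their poses are not given: they have to be found in the camera images.
- testbox: Grey bench-top test box, fixed to the table, 190 x 190 mm and 45 mm high. Origin: centre of its underside, on the table. z up; its front looks along its own -x. In the middle of its flat top stands the dial pod, covered by the hood at the start.
- pod: Dial pod on the test box, fixed: a square aluminium face 84 x 84 mm, 16 mm thick, sloping 25 degrees towards the box's front. Origin: centre of the face, 85 mm above the table; x straight up the slope, z its outward normal. All of pod and dial lies within 45 mm of the box's middle in box x and y. Black ticks 20 degrees apart mark the eight click stops; the thick long one is stop 0.
- rocker: Red rocker switch in a black frame, 30 x 22 mm and 11 mm high, on the top of the test box, at its rear corner (box x = +72 mm, y = -70 mm). Origin: centre of its underside, 45 mm above the table. Fixed; not to be touched.
- dial_grip (a point): Centre of the dial's grip, on the turning axis, 23 mm out from the face. Black knob: a disc 56 mm across, 3 mm thick, on it a straight bar 60 mm long, 16 mm wide (last 12 mm at the pointer end 10 mm wide), its top 33 mm out from the face. The frame turns with the dial: x along the bar to the pointer end (white line on top), z the outward normal (turning axis).
- dial (a joint): Dial angle, rad: 0 at the anticlockwise end stop (stop 0: pointer 70 degrees anticlockwise of straight up the slope), growing clockwise as seen facing the dial. Click stops every 20 degrees (0.349) to stop 7 (2.443); hard ends 0.02 beyond. A sprung pawl draws the dial into the nearest stop and holds it; turning takes up to about 0.1 N m. Starts at one of stops 2 to 6.
- hood: Loose white ABS hood (deep square lid, open below), 108 x 108 mm, 94 mm high to its flat roof, walls 4 mm, about 0.2 kg. On the roof a round knob: stem 18 mm across, 6 mm high, then a head 36 mm across, 28 mm high. Starts over the dial pod, standing on the box's top, about 5 mm clear all round: lift it straight up by 90 mm first. Origin: centre of its open underside, at the rim; z up.
- hood_knob (a point): Middle of the hood's round knob, 116 mm above the hood's rim and 22 mm above its roof. Frame as the hood's.
- plate: Black steel fixture plate, 170 x 170 mm and 12 mm thick, fixed flat on the table. Origin: centre of its underside. It and the test box swap sides (left and right of the robot) from run to run.
- load_cell: Chrome load cell, a loose upright canister 60 mm in diameter and 85 mm high. Origin: centre of its underside. A bystander between box and plate.
- stand: Loose column stand: black base block 60 x 60 x 50 mm with an upright steel column 14 mm in diameter and a black clamp block 22 mm wide at the top, 300 mm high overall. Origin: centre of its underside. A bystander between box and plate, further from the robot than the load cell.
- shim0: Copper shim, loose, 80 x 50 x 5 mm, the bottom of a stack of three (15 mm high in all) on the table between robot and load cell. Origin: centre of its underside. A bystander.
- shim1: Copper shim, loose, 80 x 50 x 5 mm, the middle of a stack of three (15 mm high in all) on the table between robot and load cell. Origin: centre of its underside. A bystander.
- shim2: Copper shim, loose, 80 x 50 x 5 mm, the top of a stack of three (15 mm high in all) on the table between robot and load cell. Origin: centre of its underside. A bystander.
Mind the look-alikes: they are no part of the job. Of the things that look like the hood, the middle-sized one is meant.

How it is judged:
On the way, in this order (a step that is already met when the one before it is completed fails the run):
1. the hood stands upright on the fixture plate, let go (horizontal distance between hood and plate below 0.035 m and z of hood in the frame of plate between 0.009 and 0.016 m and angle between hood's own z axis and vertical below 0.05 rad and linear speed of hood below 0.02 m/s and contact force between the fingers and hood below 0.1 N), for 0.2 s.
2. the dial is turned back to its end stop (stop 0) (value of joint dial below 0.1 rad), for 0.1 s.
3. the dial is four clicks clockwise of the end stop (value of joint dial between 1.29626 and 1.49626 rad and velocity of joint dial between -0.1 and 0.1 rad/s), for 0.2 s.
At the end, for the whole second after the job is handed in: The dial rests at the fourth click stop from its anticlockwise end stop (80 degrees, within 0.1 rad), let go; the hood stands upright and at rest on the fixture plate, its centre within 35 mm of the plate's centre (all of step 1 and all of step 3 and contact force between the fingers and dial below 0.1 N); the robot touches nothing.
It fails at once if the load cell or the column stand is moved by more than 15 mm (distance of any of load_cell, stand from where it was at the start of the episode above 0.015 m).
It fails at once if a copper shim is moved by more than 15 mm (distance of any of shim0, shim1, shim2 from where it was at the start of the episode above 0.015 m).
It fails at once if the red rocker switch is touched (more than 1 N) (contact force between anything else and rocker above 1 N).
It fails at once if the hood is dropped (falls freely by more than about 25 mm) (linear speed of hood above 0.7 m/s and contact force between the fingers and hood below 0.1 N).
It fails at once if the hood is tipped by more than 35 degrees (angle between hood's own z axis and vertical above 0.6 rad).
It also fails if it takes over 72 s, if anything falls off the work surface, if the arm or the gripper's body presses on something with over 40 N, if the wrist force passes 120 N, or if a joint passes its speed limit or range.

## Working session

There is one attempt and no reset: what is moved stays moved. The work goes in short steps, Python scripts to look and compute and a tool call to move; the robot and the scene stay as the last step left them, time stands still between calls to the robot, and variables do not carry over. Pictures are saved under pics/ and viewed, and the job is handed in when it is done.

Besides the shell and the picture viewer there is one more tool, called in YAML: its name, and indented under it one key for each argument. carry_out: Moves the arm, as the interface text tells. Its arguments: {"type":"object","properties":{"plan":{"type":"array"}},"required":["plan"]}

```bash
ls; mkdir -p pics; python3 - <<'E'
from rig import r,cams,order
import cv2,numpy as np
s=r.get_state()
for k in s: print(k,np.round(s[k],3))
print(r.pinch_z)
for n in("side","top"):
    d=cams.get_image(n); print(n,{k:np.round(d[k],4) for k in d if k!="frame"})
    cv2.imwrite(f"pics/{n}0.png",d["frame"][:,:,::-1])
E
```

```text
pics
t 0.0
joints [-1.209  0.124  1.652 -0.     1.368 -0.083]
joint_velocities [ 0.001 -0.     0.001  0.    -0.    -0.001]
joint_efforts [ 1.0000e-03 -4.2361e+01 -3.6546e+01 -0.0000e+00  7.0000e-03  0.0000e+00]
position [ 0.279 -0.586  0.23 ]
eef_rot [-0.001  0.975  0.221 -0.   ]
contact_force [-0.029 -0.519 -0.62 ]
ft_torque [ 0.027  0.025 -0.   ]
opening 0.085
0.0187
side {'fx': np.float64(369.0764), 'fy': np.float64(369.0764), 'cx': np.float64(252.7504), 'cy': np.float64(191.6559), 'k1': np.float64(0.0034), 'rvec': array([ 0.4772, -2.6648,  1.253 ]), 'tvec': array([0.4986, 0.2406, 0.7548])}
top {'fx': np.float64(357.3435), 'fy': np.float64(357.3435), 'cx': np.float64(255.7101), 'cy': np.float64(182.3259), 'k1': np.float64(-0.059), 'rvec': array([ 2.082 , -2.1288,  0.2399]), 'tvec': array([-0.0323,  0.5625,  0.8794])}
```

View pics/side0.png

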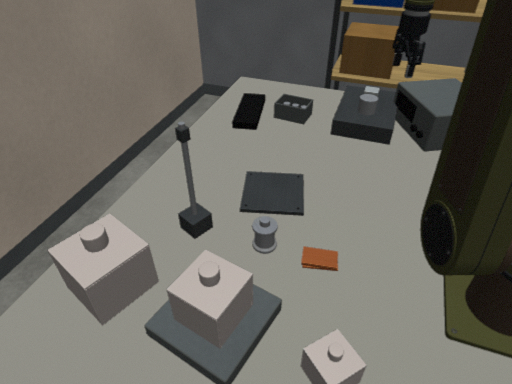

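View pics/top0.png

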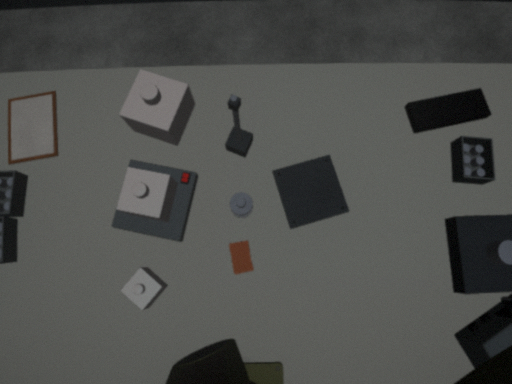

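The side view shows three white hoods: a large one (side 95,265 / top 155,105), a middle-sized one on the grey box (side 210,300 / top 145,192) and a small one (side 333,362 / top 143,288). The one on the box is the target. The black plate is at top (310,190), with rival black slabs at top (447,110) and (485,250). I'll check this in close crops.

```bash
cat > h.py <<'E'
from rig import r,cams,order
import cv2,numpy as np
from scipy.spatial.transform import Rotation as R
from scipy.optimize import least_squares
def K(d): return np.array([[d["fx"],0,d["cx"]],[0,d["fy"],d["cy"]],[0,0,1.]]),np.array([d["k1"],0,0,0.])
def proj(d,P):
    k,D=K(d); return cv2.projectPoints(np.asarray(P,float).reshape(-1,3),np.array(d["rvec"],float),np.array(d["tvec"],float),k,D)[0].reshape(-1,2)
def back(d,uv,z):
    k,D=K(d); n=cv2.undistortPoints(np.asarray(uv,float).reshape(-1,1,2),k,D).reshape(-1,2)
    Rm=cv2.Rodrigues(np.array(d["rvec"],float))[0]; t=np.array(d["tvec"],float)
    c=-Rm.T@t; v=np.c_[n,np.ones(len(n))]@Rm
    return c+v*((z-c[2])/v[:,2])[:,None]
def crop(f,x0,y0,x1,y1,s,name,g=1.0):
    a=f[y0:y1,x0:x1,::-1]; a=cv2.resize(a,None,fx=s,fy=s,interpolation=cv2.INTER_CUBIC)
    a=(255*(a/255.)**g).astype(np.uint8); cv2.imwrite("pics/"+name,a)
E
python3 - <<'E'
from h import *
d=cams.get_image("top"); crop(d["frame"],100,140,360,260,3,"t1.png",.6)
d=cams.get_image("side"); crop(d["frame"],140,160,340,380,2.7,"s1.png",.8)
E
```

```text
(no output)
```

View pics/t1.png

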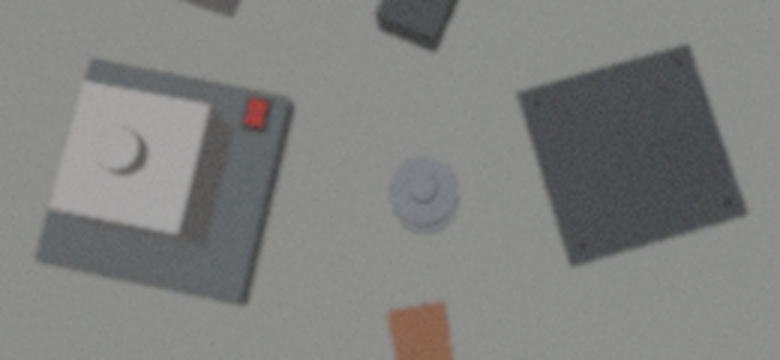

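View pics/s1.png

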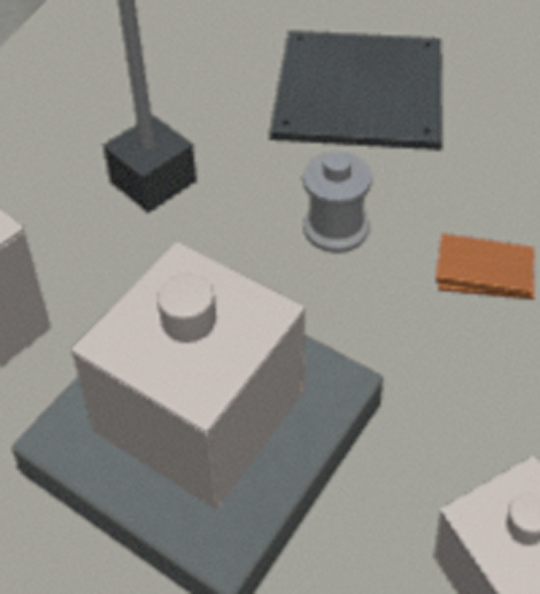

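```bash
cat > fit.py <<'E'
from h import *
T=cams.get_image("top");S=cams.get_image("side")
t=lambda a:np.array(a,float)/3+[100,140]-0.33
s=lambda a:np.array(a,float)/2.7+[140,160]-0.3
def fit(name,top,side,z,hs):
    b=back(T,t(top),z); b2=back(S,s(side),z)
    print(name,"top c",b.mean(0).round(4),"side c",b2.mean(0).round(4))
    for q in(b,b2):
        print("  edges",np.linalg.norm(np.roll(q,-1,0)-q,axis=1).round(4),"yaw",[round(np.degrees(np.arctan2(*(np.roll(q,-1,0)-q)[i,[1,0]])),1) for i in range(len(q))])
fit("plate",[(519,93),(689,45),(746,213),(572,266)],[(290,33),(441,38),(441,142),(272,137)],.012,.085)
fit("hood",[(84,82),(211,105),(182,235),(50,210)],[(178,243),(304,312),(207,433),(75,352)],.139,.054)
fit("box",[(92,60),(290,98),(245,303),(38,260)],[(15,450),(382,378)],.045,.095)
print("knob",back(T,t([(120,148)]),.173),back(S,s([(187,290)]),.173))
print("cell",back(T,t([(424,188)]),.085),back(S,s([(337,168)]),.085))
print("rocker",back(T,t([(256,113)]),.056))
print("shim",back(T,t([(421,335)]),.015))
print("standbase",back(T,t([(420,5)]),.05), back(S,s([(150,150)]),.05), "clamp",back(T,[[234,101]],.3),back(S,[[182,131]],.29))
E
python3 fit.py
```

```text
plate top c [ 0.5465 -0.1958  0.012 ] side c [ 0.5425 -0.1928  0.012 ]
  edges [0.1684 0.1666 0.1677 0.1678] yaw [np.float64(-75.0), np.float64(-165.6), np.float64(105.4), np.float64(14.7)]
  edges [0.1665 0.1689 0.1643 0.1711] yaw [np.float64(-163.2), np.float64(104.5), np.float64(17.5), np.float64(-74.7)]
hood top c [0.5263 0.2274 0.139 ] side c [0.5233 0.231  0.139 ]
  edges [0.1078 0.1075 0.1095 0.1076] yaw [np.float64(-101.7), np.float64(169.3), np.float64(78.4), np.float64(-11.6)]
  edges [0.1073 0.1044 0.1049 0.1068] yaw [np.float64(166.3), np.float64(77.4), np.float64(-12.5), np.float64(-101.3)]
box top c [0.5259 0.2254 0.045 ] side c [0.5219 0.2307 0.045 ]
  edges [0.187  0.1863 0.1886 0.1862] yaw [np.float64(-102.4), np.float64(168.6), np.float64(77.6), np.float64(-11.9)]
  edges [0.2604 0.2604] yaw [np.float64(-147.1), np.float64(32.9)]
knob [[0.52678435 0.22601885 0.173     ]] [[0.52575023 0.22592996 0.173     ]]
cell [[ 0.50535271 -0.00606999  0.085     ]] [[0.50158453 0.00435592 0.085     ]]
rocker [[0.58104971 0.14365555 0.056     ]]
shim [[0.38499041 0.00096794 0.015     ]]
standbase [[ 0.68100223 -0.00338303  0.05      ]] [[0.68002762 0.0064256  0.05      ]] clamp [[ 0.68155049 -0.00208896  0.3       ]] [[0.67791796 0.01312233 0.29      ]]
```

Each measured point matches its known size: plate edges about 167 mm, roof about 107 mm, and the rocker where the box yaw of −11.9° puts it. Now I'll work out the move to above the knob.

```bash
cat > mv.py <<'E'
from h import *
YAW=np.radians(-11.9); C=np.array([.525,.228,0])
BX=np.array([np.cos(YAW),np.sin(YAW),0]);BY=np.array([-BX[1],BX[0],0]);Z=np.array([0,0,1.])
def st():
    s=r.get_state(); q=np.array(s["eef_rot"]); M=R.from_quat(q[[1,2,3,0]]).as_matrix()
    return s,np.array(s["position"]),M
def yaw(M): return np.degrees(np.arctan2(M[1,0],M[0,0]))
def info(*targets,ty=None):
    s,p,M=st(); print("t",round(s["t"],2),"pos",p.round(4),"yaw",yaw(M).round(2),"z",M[:,2].round(3),"F",np.round(s["contact_force"],1),"open",round(s["opening"],4))
    d=p-C; print(" box coords",np.round([d@BX,d@BY,d[2]],4),"j",np.round(s["joints"],2))
    for T in targets: print(" ->",np.round(T,4),"units",(M.T@(np.array(T)-p)/.2).round(4))
    if ty is not None: print(" turn",round(-(((ty-yaw(M))+180)%360-180)/360,4))
def B(x,y,z): return C+x*BX+y*BY+z*Z
E
python3 -c "
from mv import *
info([.526,.227,.24],[.526,.227,.147],ty=-11.9)"
```

```text
t 0.3 pos [ 0.2796 -0.5866  0.2308] yaw 25.48 z [-0.     0.001 -1.   ] F [-0.2 -0.1  0.5] open 0.0853
 box coords [-0.0722 -0.8477  0.2308] j [-1.21  0.12  1.65  0.    1.37 -0.08]
 -> [0.526 0.227 0.24 ] units [ 2.8624 -3.142  -0.0431]
 -> [0.526 0.227 0.147] units [ 2.8624 -3.1417  0.4219]
 turn 0.1038
```

carry_out:
  plan:
    - [0,0.18,-0.2,0,0.02]
    - [0,0.36,-0.4,-0.02,0.04]
    - [0,0.54,-0.6,-0.04,0.06]
    - [0,0.72,-0.8,-0.06,0.08]
    - [0,0.9,-1,-0.08,0.104]
    - [0,0.9,-1,-0.1,0.104]

```text
t: 1.05
position: [0.3568, -0.326, 0.2514]
eef_rot: [-0.0, 0.995, -0.102, 0.0]
contact_force: [-0.2, -0.3, -0.1]
opening: 0.0851
```

```bash
python3 -c "
from mv import *
info([.526,.227,.24],[.526,.227,.147],ty=-11.9)"
```

```text
t 1.05 pos [ 0.3568 -0.326   0.2514] yaw -11.74 z [ 0.  0. -1.] F [-0.2 -0.3 -0.1] open 0.0851
 box coords [-0.0504 -0.5768  0.2514] j [-0.85 -0.27  1.99  0.    1.42  0.92]
 -> [0.526 0.227 0.24 ] units [ 0.2661 -2.8794  0.0583]
 -> [0.526 0.227 0.147] units [ 0.2659 -2.8792  0.5233]
 turn 0.0005
```

carry_out:
  plan:
    - [0,0.1,-0.25,0,0]
    - [0,0.2,-0.5,0,0]
    - [0,0.26,-0.75,0,0]
    - [0,0.26,-1,0,0]

```text
t: 1.55
position: [0.4492, -0.1402, 0.2516]
eef_rot: [-0.0, 0.995, -0.102, 0.0]
contact_force: [-0.3, 0.1, 0.3]
opening: 0.0853
```

carry_out:
  plan:
    - [0,0,-0.25,0,0]
    - [0,0,-0.5,0,0]
    - [0,0,-0.75,0,0]
    - [0,0,-0.95,0,0]
    - [0,0,-0.95,0,0]

```text
t: 2.17
position: [0.4884, 0.0471, 0.2516]
eef_rot: [0.0, 0.995, -0.1, 0.0]
contact_force: [-0.2, 0.2, 0.1]
opening: 0.0853
```

```bash
python3 -c "
from mv import *
info([.526,.227,.24],[.526,.227,.147],ty=-11.9)"
```

```text
t 2.17 pos [0.4884 0.0471 0.2516] yaw -11.51 z [ 0.001 -0.    -1.   ] F [-0.2  0.2  0.1] open 0.0853
 box coords [ 0.0015 -0.1845  0.2516] j [-0.01 -0.25  1.97 -0.    1.42  1.76]
 -> [0.526 0.227 0.24 ] units [ 0.0045 -0.9188  0.0582]
 -> [0.526 0.227 0.147] units [ 0.0042 -0.9188  0.5232]
 turn 0.0011
```

carry_out:
  plan:
    - [0,0,-0.23,0,0]
    - [0,0,-0.46,0,0]
    - [0,0,-0.7,0,0]
    - [0,0.004,-0.85,0,0.001]
    - [0,0.004,-0.92,0.06,0.001]
    - [0,0.004,-0.92,0.06,0.001]
    - [0,0.004,-0.92,0.06,0.001]

```text
t: 3.05
position: [0.5259, 0.2259, 0.2392]
eef_rot: [0.0, 0.995, -0.104, -0.0]
contact_force: [-0.3, 0.3, -0.9]
opening: 0.0851
```

```bash
python3 - <<'E'
from mv import *
info([.526,.227,.24],[.526,.227,.147],ty=-11.9)
d=cams.get_image("top"); crop(d["frame"],100,120,220,250,4,"t2.png",.6)
d=cams.get_image("side"); crop(d["frame"],120,180,300,380,3,"s2.png",.8)
E
```

```text
t 3.05 pos [0.5259 0.2259 0.2392] yaw -11.94 z [-0.    -0.001 -1.   ] F [-0.3  0.3 -0.9] open 0.0851
 box coords [ 0.0013 -0.0019  0.2392] j [ 0.31 -0.05  1.82 -0.    1.38  2.09]
 -> [0.526 0.227 0.24 ] units [-0.0007 -0.0056 -0.0042]
 -> [0.526 0.227 0.147] units [-0.0008 -0.0061  0.4608]
 turn -0.0001
```

View pics/s2.png

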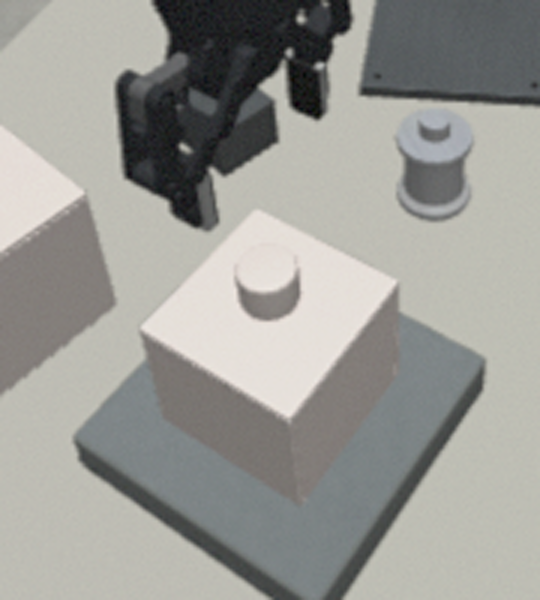

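View pics/t2.png

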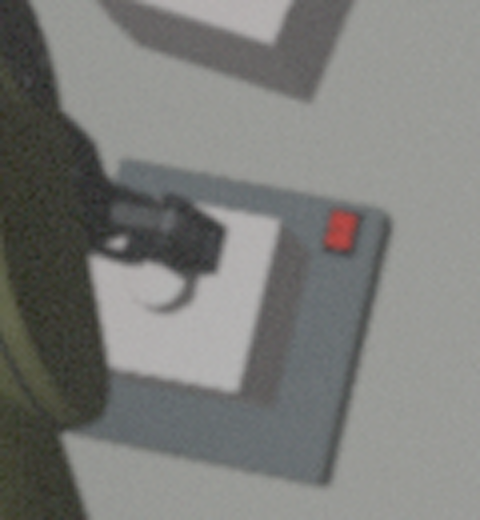

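The side crop shows the jaws open above the knob, with fingertips at about (188,253) and (224,216) full-frame. I'll check them against the TCP projection, then descend.

```bash
python3 - <<'E'
from mv import *
d=cams.get_image("side"); s,p,M=st()
print(proj(d,[p+M@[0,.0425,-.013],p+M@[0,-.0425,-.013],p+[0,0,.013]]))
E
```

```text
[[220.57415102 218.26263208]
 [186.57900653 251.91028237]
 [204.38321897 234.2751031 ]]
```

carry_out:
  plan:
    - [0,0,-0.006,0.12,0]
    - [0,0,-0.006,0.24,0]
    - [0,0,-0.006,0.35,0]
    - [0,0,-0.006,0.42,0]
    - [0,0,-0.006,0.46,0]
    - [0,0,-0.006,0.46,0]
    - [0,0,-0.006,0.46,0]

```text
t: 4.08
position: [0.5271, 0.2276, 0.149]
eef_rot: [-0.0, 0.995, -0.104, 0.001]
contact_force: [-0.2, -0.8, -0.2]
opening: 0.0852
```

```bash
python3 - <<'E'
from mv import *
info([.526,.227,.147],ty=-11.9)
d=cams.get_image("side"); crop(d["frame"],120,180,300,380,3,"s3.png",.8)
E
```

```text
t 4.08 pos [0.5271 0.2276 0.149 ] yaw -11.94 z [ 0.003  0.    -1.   ] F [-0.2 -0.8 -0.2] open 0.0852
 box coords [2.10e-03 1.00e-04 1.49e-01] j [ 0.31  0.02  1.9  -0.    1.22  2.09]
 -> [0.526 0.227 0.147] units [-0.0047  0.0042  0.0102]
 turn -0.0001
```

View pics/s3.png

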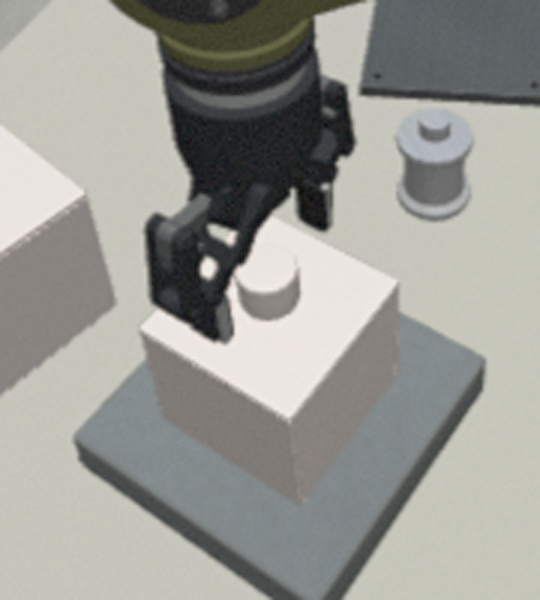

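The jaws straddle the knob, with it at crop (268,280) between the fingers. Closing.

carry_out:
  plan:
    - [0.4,-0.005,0.004,0.008,0]
    - [0.8,-0.005,0.004,0.008,0]
    - [1,-0.005,0.004,0.008,0]
    - [1,-0.005,0.004,0.008,0]
    - [1,-0.005,0.004,0.008,0]
    - [1,-0.005,0.004,0.008,0]
    - [1,-0.005,0.004,0.008,0]

```text
t: 5.0
position: [0.5264, 0.2275, 0.1481]
eef_rot: [-0.001, 0.995, -0.104, 0.002]
contact_force: [1.1, 2.7, 3.3]
opening: 0.0341
```

```bash
python3 - <<'E'
from mv import *
info([.526,.227,.147],ty=-11.9)
E
```

```text
t 5.0 pos [0.5264 0.2275 0.1481] yaw -11.95 z [ 0.004  0.001 -1.   ] F [1.1 2.7 3.3] open 0.0341
 box coords [ 0.0015 -0.0002  0.1481] j [0.31 0.02 1.9  0.   1.21 2.09]
 -> [0.526 0.227 0.147] units [-0.0015  0.0029  0.0055]
 turn -0.0001
```

carry_out:
  plan:
    - [1,0,0,-0.03,0]
    - [1,0,0,-0.1,0]
    - [1,0,0,-0.2,0]
    - [1,0,0,-0.3,0]
    - [1,0,0,-0.4,0]
    - [1,0,0,-0.5,0]
    - [1,0,0,-0.58,0]
    - [1,0,0,-0.62,0]
    - [1,0,0,-0.62,0]

```text
t: 6.12
position: [0.5261, 0.2274, 0.2726]
eef_rot: [-0.001, 0.995, -0.104, 0.002]
contact_force: [-0.8, -0.9, -2.9]
opening: 0.0345
```

```bash
python3 - <<'E'
from mv import *
info([.545,-.195,.28],[.5,0,.28],ty=-11.9)
d=cams.get_image("side"); crop(d["frame"],120,120,320,380,2.3,"s4.png",.8)
d=cams.get_image("top"); crop(d["frame"],100,120,220,250,4,"t4.png",.6)
E
```

```text
t 6.12 pos [0.5261 0.2274 0.2726] yaw -11.94 z [ 0.005  0.002 -1.   ] F [-0.8 -0.9 -2.9] open 0.0345
 box coords [ 0.0012 -0.0004  0.2726] j [ 0.31 -0.07  1.78  0.    1.43  2.09]
 -> [ 0.545 -0.195  0.28 ] units [ 0.53    2.0466 -0.0398]
 -> [0.5  0.   0.28] units [ 0.108   1.1393 -0.0393]
 turn -0.0001
```

View pics/s4.png

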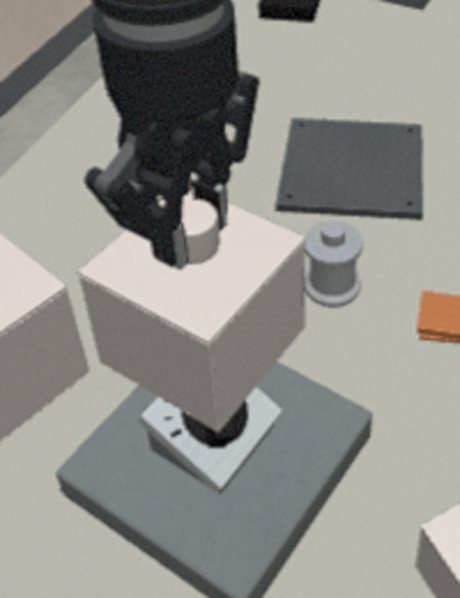

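The hood is held level and clear of the dial (dial visible at crop 215,425). Carrying across.

carry_out:
  plan:
    - [1,0,0.06,0,0]
    - [1,0,0.18,0,0]
    - [1,0,0.34,0,0]
    - [1,0,0.5,0,0]
    - [1,0,0.66,0,0]
    - [1,0,0.82,0,0]
    - [1,0,0.94,0,0]
    - [1,0,1,0,0]
    - [1,0,1,0,0]

```text
t: 7.35
position: [0.4838, 0.031, 0.2705]
eef_rot: [-0.001, 0.994, -0.105, 0.001]
contact_force: [-0.4, 0.2, -3.5]
opening: 0.0343
```

carry_out:
  plan:
    - [1,0,0.06,0,0]
    - [1,0,0.18,0,0]
    - [1,0.08,0.34,0,0]
    - [1,0.2,0.5,0,0]
    - [1,0.34,0.66,0,0]
    - [1,0.46,0.82,0,0]
    - [1,0.52,0.94,0,0]
    - [1,0.53,1,0,0]
    - [1,0.53,1,0,0]

```text
t: 8.48
position: [0.5455, -0.1868, 0.2701]
eef_rot: [-0.001, 0.994, -0.105, 0.001]
contact_force: [0.0, 0.2, -2.7]
opening: 0.0344
```

```bash
python3 - <<'E'
from mv import *
info([.545,-.195,.24],[.545,-.195,.116],ty=-11.9)
d=cams.get_image("side"); crop(d["frame"],120,90,420,330,2.3,"s5.png",.8)
d=cams.get_image("top"); crop(d["frame"],100,120,380,270,2.8,"t5.png",.6)
E
```

```text
t 8.47 pos [ 0.5455 -0.1868  0.2701] yaw -12.06 z [ 0.002  0.002 -1.   ] F [ 0.   0.2 -2.7] open 0.0344
 box coords [ 0.1056 -0.4016  0.2701] j [-0.42 -0.06  1.77  0.    1.43  1.36]
 -> [ 0.545 -0.195  0.24 ] units [0.006  0.0412 0.1504]
 -> [ 0.545 -0.195  0.116] units [0.0053 0.0425 0.7704]
 turn -0.0004
```

View pics/s5.png

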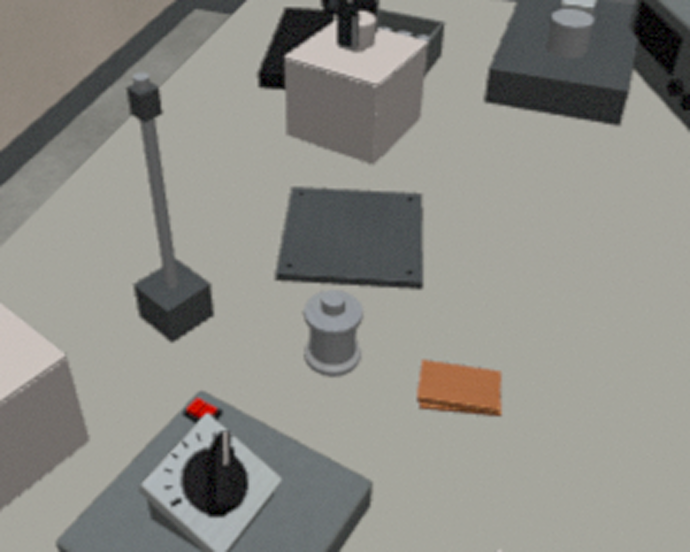

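View pics/t5.png

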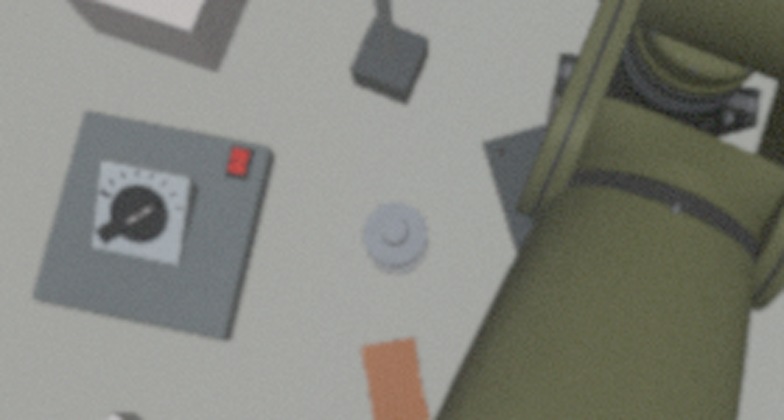

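The hood hangs level at side crop (355,90) above the plate. The dial's fat tail is at top crop (105,232) and its pointer is at the upper right. Lowering.

carry_out:
  plan:
    - [1,0.005,0.04,0.06,0]
    - [1,0.005,0.04,0.18,0]
    - [1,0.005,0.042,0.32,0]
    - [1,0.005,0.042,0.46,0]
    - [1,0.005,0.042,0.58,0]
    - [1,0.005,0.042,0.68,0]
    - [1,0.005,0.042,0.72,0]
    - [1,0.005,0.042,0.735,0]
    - [1,0.005,0.042,0.735,0]

```text
t: 9.7
position: [0.5456, -0.1942, 0.1241]
eef_rot: [-0.001, 0.995, -0.104, 0.002]
contact_force: [-0.3, 0.3, -2.3]
opening: 0.0346
```

```bash
python3 - <<'E'
from mv import *
info([.545,-.195,.116],[.545,-.195,.113],ty=-11.9)
d=cams.get_image("side"); crop(d["frame"],200,90,340,230,4,"s6.png",.8)
E
```

```text
t 9.7 pos [ 0.5456 -0.1942  0.1241] yaw -11.98 z [ 0.003  0.001 -1.   ] F [-0.3  0.3 -2.3] open 0.0346
 box coords [ 0.1073 -0.4089  0.1241] j [-0.44  0.06  1.91  0.    1.17  1.34]
 -> [ 0.545 -0.195  0.116] units [-0.0024  0.0046  0.0406]
 -> [ 0.545 -0.195  0.113] units [-0.0025  0.0046  0.0556]
 turn -0.0002
```

View pics/s6.png

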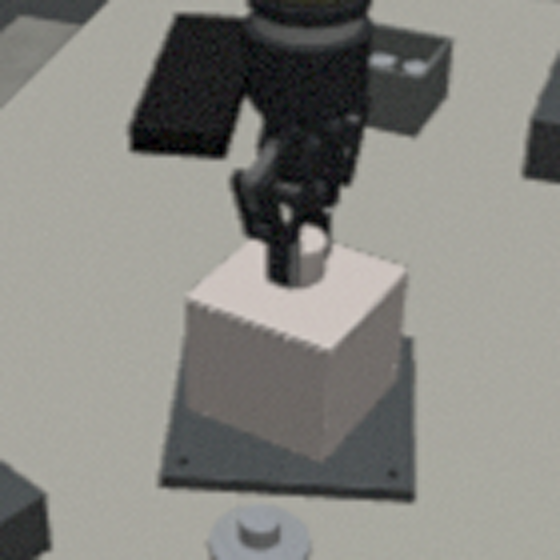

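Hood is centred above the plate, about 9 mm to go.

carry_out:
  plan:
    - [1,0,0,0.015,0]
    - [1,0,0,0.025,0]
    - [1,0,0,0.035,0]
    - [1,0,0,0.042,0]
    - [1,0,0,0.047,0]
    - [1,0,0,0.05,0]
    - [1,0,0,0.05,0]

```text
t: 10.62
position: [0.546, -0.1942, 0.1151]
eef_rot: [-0.001, 0.995, -0.104, 0.002]
contact_force: [-1.9, 1.4, 2.5]
opening: 0.0345
```

carry_out:
  plan:
    - [0.7,0,0,0,0]
    - [0.4,0,0,0,0]
    - [0,0,0,0,0]
    - [0,0,0,0,0]
    - [0,0,0,0,0]

```text
t: 11.25
position: [0.5461, -0.1943, 0.1152]
eef_rot: [-0.001, 0.995, -0.104, 0.002]
contact_force: [0.4, -0.2, 0.5]
opening: 0.0852
```

```bash
python3 - <<'E'
from mv import *
info()
E
```

```text
t 11.25 pos [ 0.5461 -0.1943  0.1152] yaw -11.99 z [ 0.004  0.001 -1.   ] F [ 0.4 -0.2  0.5] open 0.0852
 box coords [ 0.1078 -0.4089  0.1152] j [-0.44  0.07  1.91  0.    1.16  1.34]
```

carry_out:
  plan:
    - [0,0,0,-0.05,0]
    - [0,0,0,-0.2,0]
    - [0,0,0,-0.4,0]
    - [0,0,0,-0.6,0]
    - [0,0,0,-0.8,0]
    - [0,0,0,-0.8,0]

```text
t: 12.0
position: [0.5474, -0.1953, 0.2811]
eef_rot: [0.001, 0.995, -0.104, 0.007]
contact_force: [0.4, 0.4, 0.4]
opening: 0.0854
```

```bash
python3 - <<'E'
from mv import *
info()
d=cams.get_image("side"); crop(d["frame"],200,90,340,230,4,"s7.png",.8)
crop(d["frame"],160,240,300,370,5,"s7d.png",.7)
d=cams.get_image("top"); crop(d["frame"],105,150,205,245,7,"t7d.png",.6)
E
```

```text
t 12.0 pos [ 0.5474 -0.1953  0.2811] yaw -11.98 z [ 0.013 -0.003 -1.   ] F [0.4 0.4 0.4] open 0.0854
 box coords [ 0.1092 -0.4096  0.2811] j [-0.44 -0.06  1.76  0.    1.43  1.34]
```

View pics/s7.png

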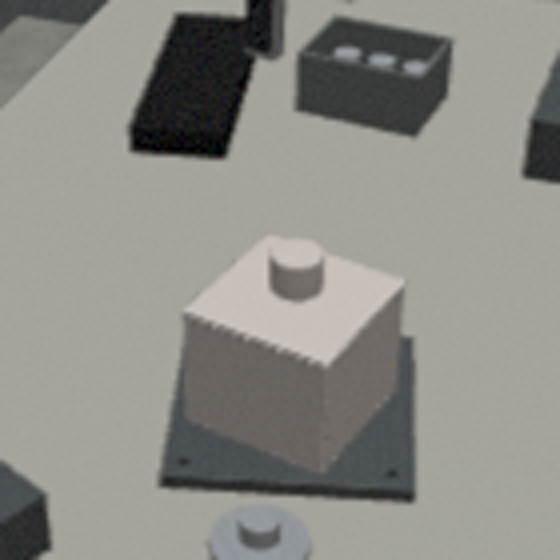

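View pics/s7d.png

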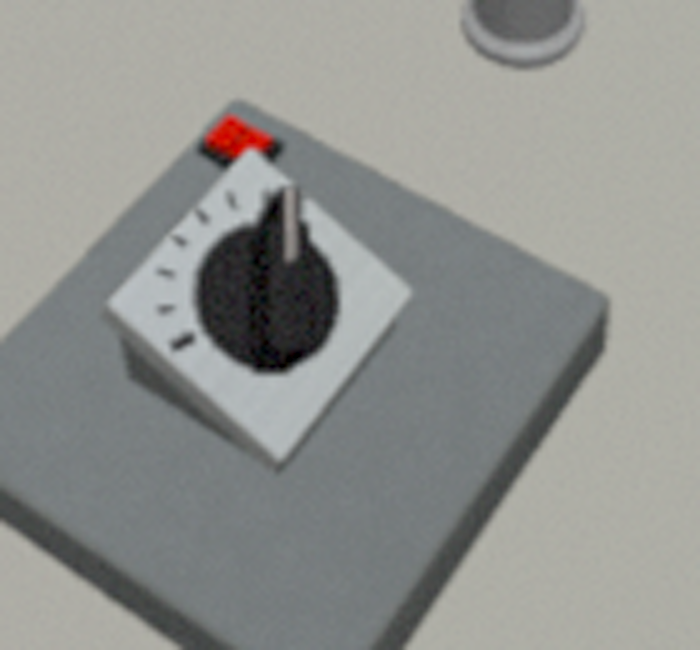

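View pics/t7d.png

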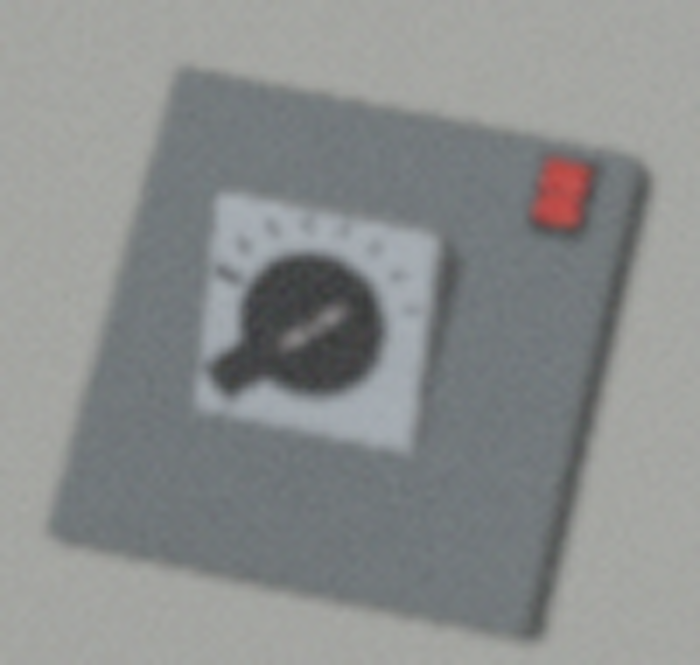

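```bash
cat > dial.py <<'E'
from mv import *
a=np.radians(25); O=B(0,0,.085); U=np.cos(a)*BX+np.sin(a)*Z; N=-np.sin(a)*BX+np.cos(a)*Z
def pt(qdeg,l,w,n):
    th=np.radians(qdeg-70); x=np.cos(th)*U-np.sin(th)*BY; y=np.cross(N,x); return O+l*x+w*y+n*N
def draw(cam,q,box,s,name):
    d=cams.get_image(cam); x0,y0,x1,y1=box
    crop(d["frame"],x0,y0,x1,y1,s,name,.6); im=cv2.imread("pics/"+name)
    P=[pt(q,.030,0,.033),pt(q,0.0,0,.033)]
    pp=((proj(d,P)-[x0,y0]+.5)*s).astype(int)
    cv2.line(im,tuple(map(int,pp[0])),tuple(map(int,pp[1])),(0,255,255),1)
    cv2.imwrite("pics/"+name,im)
E
python3 - <<'E'
from dial import *
d=cams.get_image("top");e=cams.get_image("side")
for k in range(8):
    P=[pt(20*k,.030,0,.033),pt(20*k,0,0,.033),pt(20*k,-.03,0,.033)]
    print(k,((proj(d,P)-[105,150]+.5)*7).round().astype(int).tolist(),((proj(e,P)-[160,240]+.5)*5).round().astype(int).tolist())
F=[O+i*.042*U+j*.042*BY for i,j in((1,1),(1,-1),(-1,-1),(-1,1))]
print("face",((proj(d,F)-[105,150]+.5)*7).round().astype(int).tolist(),((proj(e,F)-[160,240]+.5)*5).round().astype(int).tolist())
E
```

```text
0 [[208, 311], [282, 353], [356, 395]] [[220, 303], [291, 264], [359, 227]]
1 [[225, 289], [282, 353], [339, 417]] [[210, 275], [291, 264], [370, 254]]
2 [[248, 275], [282, 353], [315, 430]] [[210, 246], [291, 264], [371, 282]]
3 [[276, 270], [282, 353], [288, 435]] [[220, 220], [291, 264], [363, 309]]
4 [[305, 275], [282, 353], [260, 429]] [[238, 200], [291, 264], [346, 331]]
5 [[330, 290], [282, 353], [235, 415]] [[262, 187], [291, 264], [322, 345]]
6 [[350, 313], [282, 353], [215, 393]] [[289, 184], [291, 264], [294, 349]]
7 [[362, 340], [282, 353], [203, 366]] [[316, 190], [291, 264], [265, 343]]
face [[217, 199], [440, 241], [414, 460], [196, 417]] [[106, 304], [250, 144], [417, 288], [284, 462]]
```

The hood stands squarely on the plate, knob at crop (297,265). The dial reads stop 6: the white line matches the stop 6 prediction in both views. The disc lies almost on the face. Going back over the box along the path I came by.

carry_out:
  plan:
    - [0,-0.1,-0.12,0,0]
    - [0,-0.3,-0.32,0,0]
    - [0,-0.5,-0.55,0,0]
    - [0,-0.6,-0.8,0,0]
    - [0,-0.6,-1,0,0]
    - [0,-0.6,-1,0,0]

```text
t: 12.95
position: [0.4681, 0.0284, 0.2723]
eef_rot: [-0.001, 0.995, -0.102, -0.0]
contact_force: [0.1, -0.5, -0.1]
opening: 0.0855
```

carry_out:
  plan:
    - [0,0,-0.25,0,0]
    - [0,0,-0.5,0.05,0.01]
    - [0,0,-0.75,0.12,0.03]
    - [0,0,-1,0.2,0.042]
    - [0,0,-1,0.3,0.042]
    - [0,0,-1,0.3,0.042]

```text
t: 13.7
position: [0.5073, 0.2229, 0.2092]
eef_rot: [0.001, 0.973, -0.232, -0.003]
contact_force: [0.7, -0.5, 0.7]
opening: 0.0857
```

```bash
python3 - <<'E'
from mv import *
info(B(-.0106,0,.16),B(-.0106,0,.103),ty=-26.9)
E
```

```text
t 13.7 pos [0.5073 0.2229 0.2092] yaw -26.87 z [-0.007 -0.    -1.   ] F [ 0.7 -0.5  0.7] open 0.0857
 box coords [-0.0162 -0.0086  0.2092] j [ 0.32 -0.07  1.88  0.    1.33  2.36]
 -> [0.5146 0.2302 0.16  ] units [ 0.0174 -0.0499  0.2459]
 -> [0.5146 0.2302 0.103 ] units [ 0.0191 -0.0508  0.5308]
 turn 0.0001
```

carry_out:
  plan:
    - [0,0.018,-0.05,0.08,0]
    - [0,0.018,-0.05,0.18,0]
    - [0,0.018,-0.05,0.28,0]
    - [0,0.018,-0.05,0.38,0]
    - [0,0.018,-0.05,0.4,0]
    - [0,0.018,-0.05,0.4,0]

```text
t: 14.45
position: [0.5145, 0.2302, 0.129]
eef_rot: [0.001, 0.973, -0.232, -0.003]
contact_force: [-1.1, 0.4, 0.5]
opening: 0.0853
```

```bash
python3 - <<'E'
from mv import *
info(B(-.0106,0,.103),ty=-26.9)
d=cams.get_image("side"); crop(d["frame"],160,230,300,360,5,"s8.png",.7)
d=cams.get_image("top"); crop(d["frame"],105,150,205,245,5,"t8.png",.6)
E
```

```text
t 14.45 pos [0.5145 0.2302 0.129 ] yaw -26.87 z [-0.007 -0.    -1.   ] F [-1.1  0.4  0.5] open 0.0853
 box coords [-1.07e-02 -1.00e-04  1.29e-01] j [0.32 0.02 1.93 0.   1.19 2.36]
 -> [0.5146 0.2302 0.103 ] units [ 0.0013 -0.0009  0.1298]
 turn 0.0001
```

View pics/s8.png

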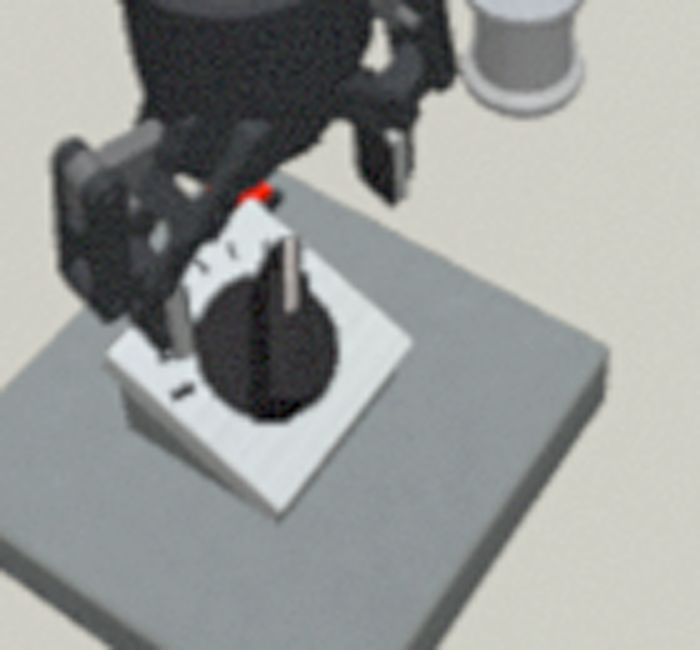

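View pics/t8.png

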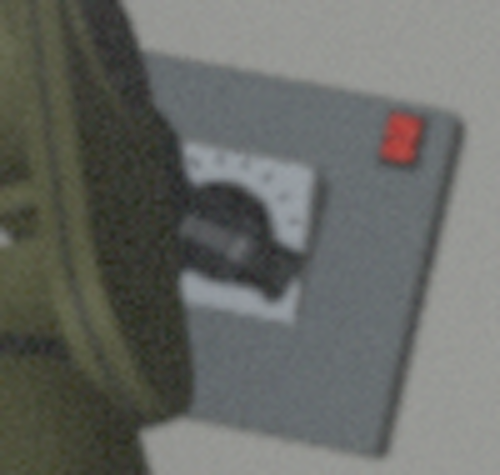

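Jaws straddle the dial and the rocker is well clear (side crop 258,190). Descend and squeeze.

carry_out:
  plan:
    - [0,0,0,0.06,0]
    - [0,0,0,0.12,0]
    - [0,0,0,0.135,0]
    - [0.3,0,0,0.135,0]
    - [0.5,0,0,0.135,0]
    - [0.7,0,0,0.135,0]
    - [0.9,0,0,0.135,0]
    - [1,0,0,0.135,0]
    - [1,0,0,0.135,0]

```text
t: 15.68
position: [0.5185, 0.2293, 0.1067]
eef_rot: [0.0, 0.973, -0.232, 0.002]
contact_force: [2.7, -7.2, 7.6]
opening: 0.0146
```

```bash
python3 - <<'E'
from mv import *
info(B(-.0106,0,.103),ty=-26.9)
d=cams.get_image("side"); crop(d["frame"],160,230,300,360,5,"s9.png",.7)
E
```

```text
t 15.68 pos [0.5185 0.2293 0.1067] yaw -26.8 z [ 0.003 -0.002 -1.   ] F [ 2.7 -7.2  7.6] open 0.0146
 box coords [-0.0066 -0.      0.1067] j [ 0.32  0.05  1.95 -0.    1.14  2.36]
 -> [0.5146 0.2302 0.103 ] units [-0.0193  0.005   0.0185]
 turn 0.0003
```

View pics/s9.png

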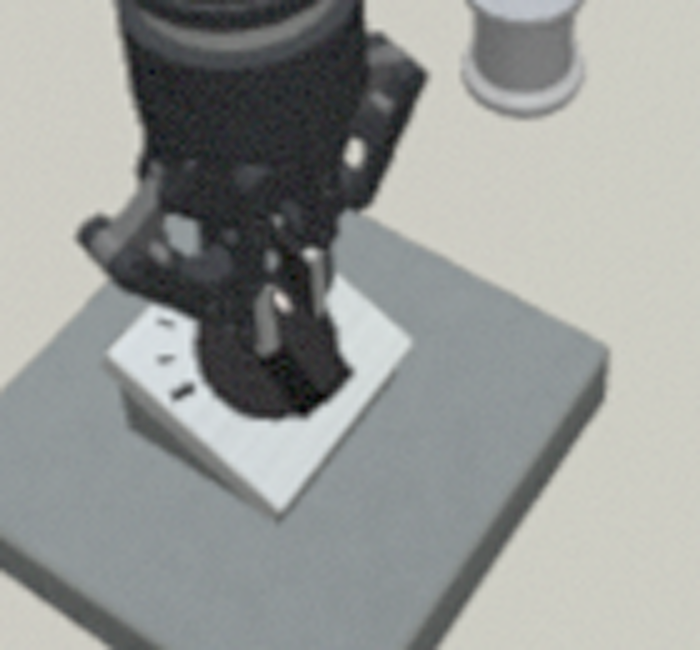

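The squeeze worked: opening equals the bar width and the bar is aligned near stop 4. Next, open halfway, turn 40° anticlockwise and squeeze again.

carry_out:
  plan:
    - [0.5,-0.019,0.005,0.01,0]
    - [0.5,-0.019,0.005,0.01,0]
    - [0.5,-0.019,0.005,0.01,-0.028]
    - [0.5,-0.019,0.005,0.01,-0.056]
    - [0.5,-0.019,0.005,0.01,-0.084]
    - [0.5,-0.019,0.005,0.01,-0.111]
    - [0.6,-0.019,0.005,0.01,-0.111]
    - [0.7,-0.019,0.005,0.01,-0.111]
    - [0.8,-0.019,0.005,0.01,-0.111]
    - [1,-0.019,0.005,0.01,-0.111]
    - [1,-0.019,0.005,0.01,-0.111]

```text
t: 17.1
position: [0.5139, 0.2306, 0.1049]
eef_rot: [0.001, 0.993, 0.114, 0.001]
contact_force: [-3.8, 2.9, 3.1]
opening: 0.015
```

```bash
python3 - <<'E'
from mv import *
info(B(-.0106,0,.103),ty=13.1)
d=cams.get_image("side"); crop(d["frame"],160,230,300,360,5,"s10.png",.7)
E
```

```text
t 17.1 pos [0.5139 0.2306 0.1049] yaw 13.12 z [ 0.001 -0.001 -1.   ] F [-3.8  2.9  3.1] open 0.015
 box coords [-0.0115  0.0003  0.1049] j [ 0.33  0.05  1.96 -0.    1.14  1.67]
 -> [0.5146 0.2302 0.103 ] units [0.0032 0.0031 0.0093]
 turn 0.0
```

View pics/s10.png

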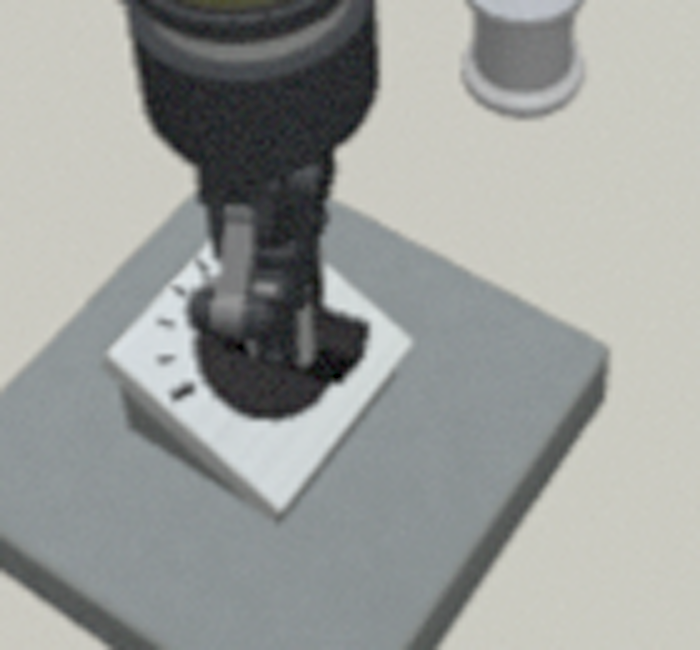

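carry_out:
  plan:
    - [0.5,0.003,0.003,0.003,0]
    - [0.5,0.003,0.003,0.003,0]
    - [0.5,0.003,0.003,0.003,-0.028]
    - [0.5,0.003,0.003,0.003,-0.056]
    - [0.5,0.003,0.003,0.003,-0.08]
    - [0.5,0.003,0.003,0.003,-0.097]
    - [0.6,0.003,0.003,0.003,-0.097]
    - [0.7,0.003,0.003,0.003,-0.097]
    - [0.8,0.003,0.003,0.003,-0.097]
    - [1,0.003,0.003,0.003,-0.097]
    - [1,0.003,0.003,0.003,-0.097]

```text
t: 18.52
position: [0.515, 0.2304, 0.1051]
eef_rot: [0.001, 0.913, 0.407, 0.001]
contact_force: [-3.0, 0.3, 5.3]
opening: 0.0163
```

```bash
python3 - <<'E'
from mv import *
info(B(-.0106,0,.104),ty=48.1)
d=cams.get_image("side"); crop(d["frame"],160,230,300,360,5,"s11.png",.7)
E
```

```text
t 18.52 pos [0.515  0.2304 0.1051] yaw 48.02 z [ 0.003 -0.001 -1.   ] F [-3.   0.3  5.3] open 0.0163
 box coords [-0.0103  0.0003  0.1051] j [ 0.33  0.05  1.95 -0.    1.14  1.06]
 -> [0.5146 0.2302 0.104 ] units [-0.0022 -0.0005  0.0053]
 turn -0.0002
```

View pics/s11.png

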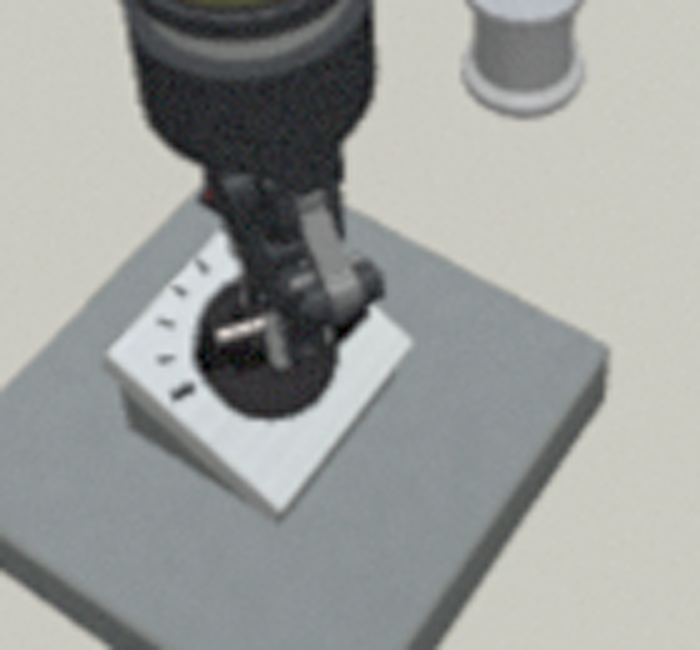

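Pointer is now near stop 1. Final step back to stop 0.

carry_out:
  plan:
    - [0.6,0,0,0,0]
    - [0.6,0,0,0,0]
    - [0.6,0,0,0,-0.02]
    - [0.6,0,0,0,-0.035]
    - [0.7,0,0,0,-0.035]
    - [0.8,0,0,0,-0.035]
    - [1,0,0,0,-0.035]
    - [1,0,0,0,-0.035]
    - [1,0,0,0,-0.035]

```text
t: 19.7
position: [0.515, 0.2303, 0.1052]
eef_rot: [0.001, 0.863, 0.505, 0.001]
contact_force: [-2.4, -1.9, 3.3]
opening: 0.0164
```

carry_out:
  plan:
    - [0.6,0,0,0,0]
    - [0.5,0,0,0,0]
    - [0.5,0,0,0,0]

```text
t: 20.08
position: [0.515, 0.2304, 0.105]
eef_rot: [0.001, 0.863, 0.505, 0.001]
contact_force: [-0.6, 0.2, 0.4]
opening: 0.0429
```

```bash
python3 - <<'E'
from dial import *
info(B(-.0106,0,.104),ty=60)
draw("side",0,(160,230,300,360),5,"s12.png")
E
```

```text
t 20.07 pos [0.515  0.2304 0.105 ] yaw 60.62 z [ 0.003 -0.001 -1.   ] F [-0.6  0.2  0.4] open 0.0429
 box coords [-0.0103  0.0002  0.105 ] j [ 0.33  0.05  1.95 -0.    1.14  0.84]
 -> [0.5146 0.2302 0.104 ] units [-0.0017 -0.0012  0.0052]
 turn 0.0017
```

View pics/s12.png

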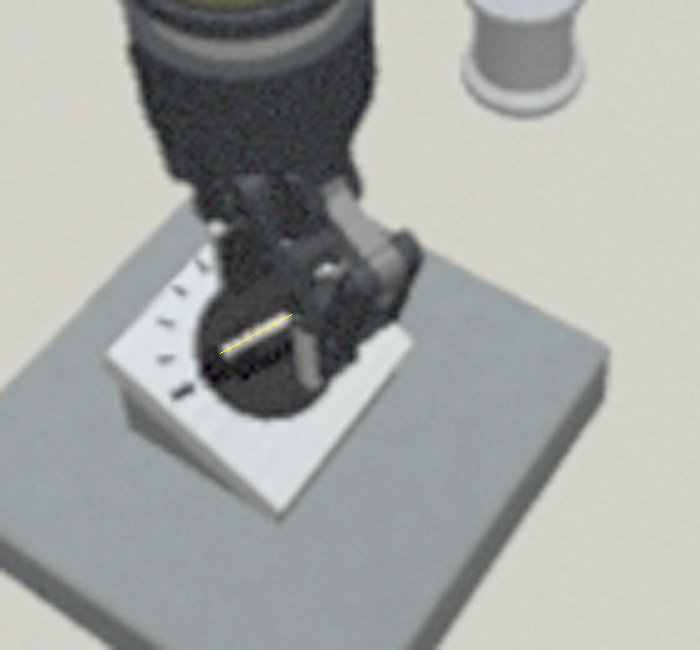

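The white line lies exactly on the stop 0 prediction with the jaws open, so the dial is at its end stop. Now clockwise in steps.

carry_out:
  plan:
    - [0.5,0,0,0,0.028]
    - [0.5,0,0,0,0.056]
    - [0.5,0,0,0,0.084]
    - [0.5,0,0,0,0.1]
    - [0.6,0,0,0,0.1]
    - [0.7,0,0,0,0.1]
    - [0.8,0,0,0,0.1]
    - [1,0,0,0,0.1]
    - [1,0,0,0,0.1]
    - [0.5,0,0,0,0.1]
    - [0.5,0,0,0,0.1]
    - [0.5,0,0,0,0.128]
    - [0.5,0,0,0,0.156]
    - [0.5,0,0,0,0.184]
    - [0.5,0,0,0,0.195]
    - [0.6,0,0,0,0.195]
    - [0.7,0,0,0,0.195]
    - [0.8,0,0,0,0.195]
    - [1,0,0,0,0.195]
    - [1,0,0,0,0.195]

```text
t: 22.62
position: [0.5183, 0.2309, 0.1074]
eef_rot: [-0.001, 0.997, -0.083, 0.005]
contact_force: [6.0, 0.4, 3.4]
opening: 0.0141
```

```bash
python3 - <<'E'
from dial import *
info(B(-.0106,0,.104),ty=-22.9)
draw("side",70,(160,230,300,360),5,"s13.png")
E
```

```text
t 22.62 pos [0.5183 0.2309 0.1074] yaw -9.48 z [ 0.011  0.    -1.   ] F [6.  0.4 3.4] open 0.0141
 box coords [-0.0072  0.0015  0.1074] j [ 0.33  0.05  1.95 -0.    1.13  2.06]
 -> [0.5146 0.2302 0.104 ] units [-0.0175  0.0066  0.017 ]
 turn 0.0373
```

View pics/s13.png

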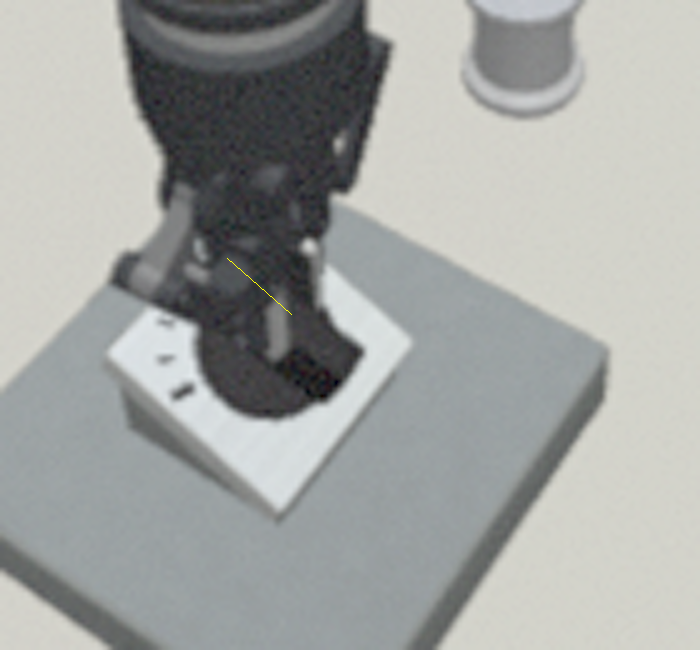

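carry_out:
  plan:
    - [0.6,-0.01,0.006,0.01,0]
    - [0.6,-0.017,0.006,0.01,0]
    - [0.6,-0.017,0.006,0.01,0.02]
    - [0.6,-0.017,0.006,0.01,0.038]
    - [0.7,-0.017,0.006,0.01,0.038]
    - [0.8,-0.017,0.006,0.01,0.038]
    - [1,-0.017,0.006,0.01,0.038]
    - [1,-0.017,0.006,0.01,0.038]
    - [1,-0.017,0.006,0.01,0.038]

```text
t: 23.8
position: [0.515, 0.2308, 0.1057]
eef_rot: [-0.002, 0.98, -0.201, 0.006]
contact_force: [1.4, 4.9, 0.3]
opening: 0.0141
```

```bash
python3 - <<'E'
from dial import *
info(ty=-22.9)
E
```

```text
t 23.8 pos [0.515  0.2308 0.1057] yaw -23.14 z [ 0.012  0.002 -1.   ] F [1.4 4.9 0.3] open 0.0141
 box coords [-0.0104  0.0007  0.1057] j [ 0.33  0.04  1.96 -0.    1.13  2.3 ]
 turn -0.0007
```

carry_out:
  plan:
    - [0.5,0,0,0,0]
    - [0,0,0,0,0]
    - [0,0,0,0,0]
    - [0,0,0,0,0]
    - [0,0,0,-0.1,0]
    - [0,0,0,-0.3,0]
    - [0,0,0,-0.5,0]
    - [0,0,0,-0.7,0]
    - [0,0,0,-0.7,0]

```text
t: 24.92
position: [0.5157, 0.2314, 0.2525]
eef_rot: [-0.005, 0.98, -0.201, 0.01]
contact_force: [-0.7, -1.2, -0.5]
opening: 0.0853
```

carry_out:
  plan:
    - [0,0,0.15,0,0]
    - [0,0,0.35,0,0]
    - [0,0,0.6,0,0]
    - [0,0,0.8,0,0]
    - [0,0,0.8,0,0]
    - [0,0,0.8,0,0]

```text
t: 25.68
position: [0.4529, 0.0844, 0.2506]
eef_rot: [-0.005, 0.98, -0.201, 0.01]
contact_force: [-0.5, 0.1, -0.3]
opening: 0.0852
```

```bash
python3 - <<'E'
from dial import *
info()
draw("side",80,(160,230,300,360),5,"s14.png")
draw("top",80,(105,150,205,245),7,"t14.png")
d=cams.get_image("side");cv2.imwrite("pics/s15.png",d["frame"][:,:,::-1])
E
```

```text
t 25.68 pos [0.4529 0.0844 0.2506] yaw -23.16 z [ 0.022  0.005 -1.   ] F [-0.5  0.1 -0.3] open 0.0852
 box coords [-0.041  -0.1554  0.2506] j [ 0.07 -0.34  2.04  0.    1.41  2.04]
```

View pics/s14.png

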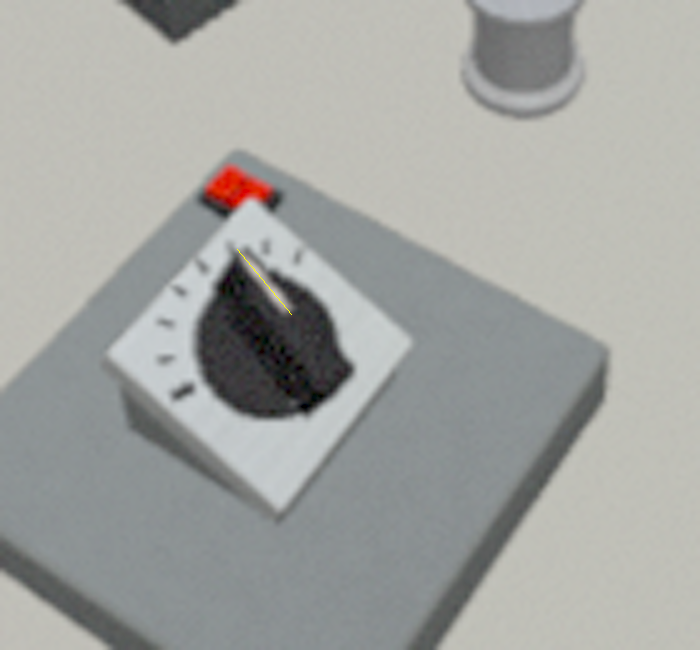

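View pics/t14.png

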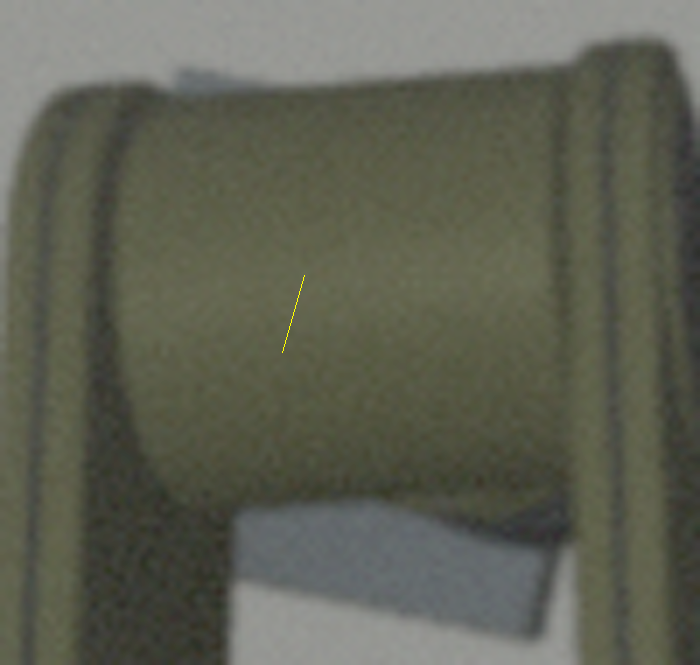

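View pics/s15.png

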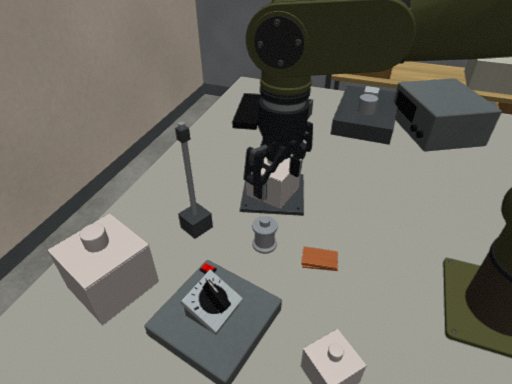

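The side view shows the pointer on the fifth tick (stop 4), lying on the predicted line at crop (238,248)–(291,314). The hood is on the plate at about (280,185), partly hidden by the gripper. The load cell, stand and shims are at their original pixels. The arm is clear, so I'm handing in.

```bash
python3 - <<'E'
from mv import *
print(order.sign_off()); info()
E
```

```text
the job is handed in; nothing more can be done
None
the job is handed in; nothing more can be done
```

I lifted the middle-sized hood off the test box by its knob and set it on the black plate. I then turned the dial from stop 6 back to stop 0 and forward to stop 4, let go and handed the job in at about 26 s. No verdict was reported.

**Hood:** the TCP at release was within about 2 mm of my measured plate centre. The close-up after I let go showed it upright on the plate. In the last picture the gripper partly hid it, so that view only roughly confirms it.

**Dial:** I turned it by closing the jaws on the bar at successive angles. With the jaws open, the side view showed the pointer on the predicted stop 0 line. After the final release it lay on the stop 4 line, on the fifth tick. The top camera's view of the dial was blocked by the arm at the end, so stop 4 rests on the side view alone.

**Bystanders:** the load cell, column stand and shims looked unmoved by eye in the last side view. The tool stayed well clear of the rocker throughout. The tool was clear of everything, with the measured force near zero.

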